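Walk a tall parts case into its bay

ROBOT

A 6-joint arm with a two-finger parallel gripper is mounted at the origin on the work surface. World frame = base frame: x ahead of the robot, y to its left, z up, the work surface at z = 0. Lengths are in m, angles in degrees, forces in N, time in s.
With the tool pointing down it reaches from about 0.25 to 0.725 m from the base axis. Payload 9.7 kg.
Tool frame: the origin (TCP) lies at the very end of the fingers, on their centre line; the grasp point (between the pads) lies 19 mm behind it (bot.grip_point_offset is the distance from the TCP to the grasp point, in m); y points along the fingers, x is the direction in which the jaws open and shut, and the axes are right-handed (so a half turn about y gives the same grasp; the last joint's range is limited). The gripper opens to 85 mm and grips with 20 to 120 N. Pads are 22 mm wide; open, the fingers measure 114 mm over their backs; the gripper's body (76 mm by 85 mm) begins 54 mm behind the grasp point. The pads swing forward as they close: fully open they stand 13 mm farther back than shut.
Start: joints at [76.604, 4.979, 10.078, 95.1, 0, 90], TCP at [0.127, 0.535, 0.231] pointing down, gripper open.
Joint ranges: [-179.16, 179.16], [-48.56, 103.87], [-65.8, 70.77], [-126.05, 130.52], [-82.76, 87.17], [-180, 180]. Speed limits (degrees/s): [127.2, 127.2, 147.25, 180, 180, 180].

INTERFACE

Orientations are given as [roll, pitch, yaw] about the fixed x, y, z axes, in that order (R = Rz(yaw) Ry(pitch) Rx(roll)).
In Python, from workcell import bot gives the robot as it stands.
- The arm moves only by the shell command python3 -m inch 'ROWS' [FORCE]. ROWS is JSON, a list of rows, each a list of 3 entries, a list of its own where there are three numbers: the shift along the tool's x, y, z in mm, then the turn, a rotation vector about the tool's x, y, z in rad, then the finger opening in mm, from 0 to 85.4. In form: [[[x, y, z], [ax, ay, az], grip], ...]. A call has 1 to 20 rows; each row is the pose to reach, as a shift and turn from the pose measured when the call began, along the tool's axes at that moment; what a row does not reach only later rows make up. A row lasts 1/10 s, in which the tool goes at most 50 mm and 8.59 degrees, less where a joint would pass 70% of its speed; a pose out of reach is approached as far as the arm can. A call with a gripper value outside its range is refused whole. The fingers move at their own pace and stop on an object; FORCE is the grip in N (left out, the last holds). Time passes only in rows, so rows that repeat a pose let the fingers close. It gives the time, the measured TCP pose, the force and the opening at its end, in the units of the state.
- bot.get_obs(): the state, without advancing time (a new reading comes with each control period).
- bot.camera(name): name is "scene" or "top" or "wrist"; returns a dict with "frame" (384x512x3 uint8, red, green, blue), "mtx" (3x3 intrinsics, pixels), "k1" (the pictures are not rectified: a ray, as slopes to the right and down, at radius r is drawn at 1 + k1 r^2 times it, then the intrinsics apply), "origin" and "orientation" of the camera in the world. Camera axes: x right, y down, z forward; pixel columns grow to the right and rows downward; lengths in m; the calibration is good to about 2 mm. A picture is of the moment at which its call begins. There is no depth.
- bot.job_done(): hands the job in, once; it reports no verdict.
Trained networks look in a picture, given as the dict that the camera call returned (one of the last four; its "shot" number tells which), for a name from the list of things; names that differ only in an ending like _2 or _b are one class to them, and where a whole thing is asked for, a point or a joint stands for the part that bears it (a point fixed in the world has none). Each returns a list of dicts, best first, with "confidence" (0 to 1); they miss things now and then, are a little off and sometimes report something else, mostly with a low value. They report only what shows in the picture. A call takes as long as a camera call.
- bot.search_frame(picture, name): "box" ([left, top, right, bottom] in pixels, round what is visible of it).
- bot.cut_out(picture, name): "region" (384x512 bool, what is visible of it) and "box" ([left, top, right, bottom] in pixels, round what is visible of it).
The state is a dict: "time": time; "q": joint angles; "qd": joint speeds; "joint_efforts": joint torques, N m; "ee_pos": TCP position; "tcp_rot": TCP orientation; "wrist_force": force on the tool from outside, world axes, zero at the start; "torque": the same for the moment, N m; "opening": finger opening in m.
Only numpy, scipy, OpenCV 4.12 (cv2) and the standard library are available. Lean on these libraries where they do the work, as an engineer would, in place of code of your own. Each camera call takes 0.05 s, during which the arm holds its last target. There are 200 camera calls.

TASK

Walk the tall steel case across the bench into the bay made of slotted angle iron, without carrying it: tip it clearly sideways on to the bottom edge of one end, swing the raised end forward by a few centimetres and set it down, then tip it on to that end and swing the other one up, and so on, always keeping a bottom edge or corner on the bench. The last swing should bring it into the bay; leave it released, standing flat between the two cheeks, square to the back rail and with its back touching the rail or no more than a centimetre from it. Do not let it topple, and leave the two cartons and the screwdriver where they are.

Things in the scene. Friction and masses are not known exactly. Their poses are not given: they have to be found in the camera images.
- case: Tall grey sheet-steel case, bright steel lid, black handle on top; loose, about 0.7 kg, weight centred. Body 75 (x) by 120 (y) by 185 mm (z). Origin: centre of its underside. x points out through its plain back (the front has a paper label and two latches), y to its left end, z up. It starts upright in front of the bay, its back towards the bay, up to 0.3 rad from square.
- handle (a point): Centre of the case's rigid black handle, on the case's middle axis at z = 207 mm. It stands on the lid, from z = 185 to 229 mm: 24 mm thick in case x, 56 mm long in y, flat sides and ends; two 14 mm posts and a 14 mm top bar, with a 28 mm wide gap below the bar. Grip it end to end (56 mm, stiffest for rocking) or across (24 mm).
- foot_left (a point): Middle of the bottom edge of the case's left end (case y = +60 mm, z = 0); this 75 mm long edge is what the case stands on when tipped to the left.
- foot_right (a point): Middle of the bottom edge of the case's right end (case y = -60 mm, z = 0).
- corner_lf (a point): Bottom corner of the case, left front (case x = -37.5, y = +60 mm).
- corner_lb (a point): Bottom corner of the case, left back (case x = +37.5, y = +60 mm).
- corner_rf (a point): Bottom corner of the case, right front (case x = -37.5, y = -60 mm).
- corner_rb (a point): Bottom corner of the case, right back (case x = +37.5, y = -60 mm).
- bay: Fixed bay of dark slotted angle iron, open to the robot, no floor plate. Origin: on the bench, where the case's origin is when it stands centred with its back on the rail. x points into the bay, y left along the rail. Rail front face at x = 37.5 mm, 190 long, 40 high. Cheeks 40 high, from x = -0.5 mm to the rail, inner faces at y = +-85 mm; outside them 3 mm thick flanges to y = +-113 mm.
- carton_tall: Bystander: loose brown carton 90 by 100 by 110 mm high, to the left of the bay. Origin: centre of its underside.
- carton_flat: Bystander: loose brown carton 130 by 90 by 60 mm high, to the right of the bay. Origin: centre of its underside.
- screwdriver: Bystander: screwdriver lying on the bench well to the right of the case and nearer the robot.

How it is judged (in metres and radians):
On the way, in this order (a step that is already met when the one before it is completed fails the run):
1. the case is tipped on to one end: that end's bottom edge stays on the bench within 20 mm of its place, the other end is more than 10 mm up (((height (world z) of foot_left below 0.008 m and distance of foot_left from where it was at the start of the episode below 0.02 m and height (world z) of foot_right above 0.01 m) or (height (world z) of foot_right below 0.008 m and distance of foot_right from where it was at the start of the episode below 0.02 m and height (world z) of foot_left above 0.01 m))), for 0.1 s.
2. the raised end has been swung and set down more than 20 mm from its start, the other end still within 20 mm of its own (((height (world z) of each of foot_left, foot_right below 0.005 m and distance of foot_left from where it was at the start of the episode below 0.02 m and distance of foot_right from where it was at the start of the episode above 0.02 m) or (height (world z) of each of foot_right, foot_left below 0.005 m and distance of foot_right from where it was at the start of the episode below 0.02 m and distance of foot_left from where it was at the start of the episode above 0.02 m))), for 0.1 s.
3. the case is tipped the other way, on to the end that was swung, the other end more than 10 mm up (((height (world z) of foot_left below 0.008 m and distance of foot_left from where it was at the start of the episode above 0.02 m and height (world z) of foot_right above 0.01 m) or (height (world z) of foot_right below 0.008 m and distance of foot_right from where it was at the start of the episode above 0.02 m and height (world z) of foot_left above 0.01 m))), for 0.1 s.
4. still tipped (one end more than 5 mm up, the other down), the case is swung to within 30 mm of its place in the bay, square to it within 0.25 rad (((height (world z) of foot_left below 0.008 m and height (world z) of foot_right above 0.005 m and x of case in the frame of bay above -0.03 m and angle between the x axis of case and the x axis of bay, either way round below 0.25 rad) or (height (world z) of foot_right below 0.008 m and height (world z) of foot_left above 0.005 m and x of case in the frame of bay above -0.03 m and angle between the x axis of case and the x axis of bay, either way round below 0.25 rad))).
At the end, for the whole second after the job is handed in: The case stands flat on the bench (tilt under 0.03 rad, underside under 4 mm up) at rest inside the bay, between the cheeks (within 30 mm of the middle), its back no more than 15 mm from touching the rail, square to the rail within 0.12 rad (x of case in the frame of bay between -0.015 and 0.006 m and y of case in the frame of bay between -0.03 and 0.03 m and angle between the x axis of case and the x axis of bay, either way round below 0.12 rad and angle between case's own z axis and vertical below 0.03 rad and height (world z) of case below 0.004 m and linear speed of case below 0.02 m/s).
It fails at once if the case is carried: all four bottom corners more than 12 mm above the bench (height (world z) of each of corner_lf, corner_lb, corner_rf, corner_rb above 0.012 m).
It fails at once if the case topples (tilt over 0.9 rad) (angle between case's own z axis and vertical above 0.9 rad).
It fails at once if a carton or the screwdriver is moved more than 20 mm (distance of any of carton_tall, carton_flat, screwdriver from where it was at the start of the episode above 0.02 m).
It also fails if it takes over 58 s, if anything falls off the work surface, if the arm or the gripper's body presses on something with over 40 N, if the wrist force passes 120 N, or if a joint passes its speed limit or range.

## Working session

There is one attempt and no reset: what is moved stays moved. The work goes in short steps, Python scripts to look and compute and a shell command to move; the robot and the scene stay as the last step left them, time stands still between calls to the robot, and variables do not carry over. Pictures are saved under pics/ and viewed, about 8 in all and at most 12, crops included, and the job is handed in when it is done.

```bash
ls; mkdir -p pics; python3 - <<'E'
from workcell import bot
import cv2,numpy as np
o=bot.get_obs();print(o['ee_pos'],o['tcp_rot'],o['time'],o['opening'])
ims=[]
for n in ['scene','top']:
    p=bot.camera(n);ims.append(p['frame'][:,:,::-1]);print(n,p['mtx'].tolist() if hasattr(p['mtx'],'tolist') else p['mtx'],p['k1'],p['origin'],p['orientation'])
    for k in ['case','handle','bay','carton_tall','carton_flat','screwdriver']:
        r=bot.search_frame(p,k);print(k,[(np.round(d['box']).tolist(),round(d['confidence'],2)) for d in r[:2]])
cv2.imwrite('pics/a.png',np.vstack(ims)[:, :]) 
cv2.imwrite('pics/scene.png',ims[0]);cv2.imwrite('pics/top.png',cv2.resize(ims[1],(800,600),interpolation=cv2.INTER_CUBIC))
E
```

```text
pics
[0.12735501 0.53482139 0.23057917] [-8.99990265e+01  7.68536225e-02  7.66058481e+01] 0.0 0.08544645744149018
scene [[491.31946991864123, 0.0, 257.5115441878791], [0.0, 491.31946991864123, 193.90864398812184], [0.0, 0.0, 1.0]] 0.04123859579721038 [ 1.65301501 -0.1833711   0.86809316] [-122.95562473    0.70932248   79.43074633]
case [([212.0, 162.0, 264.0, 254.0], 0.87)]
handle [([214.0, 163.0, 263.0, 252.0], 0.83)]
bay [([207.0, 238.0, 290.0, 286.0], 0.81)]
carton_tall [([303.0, 199.0, 354.0, 261.0], 0.79), ([212.0, 165.0, 264.0, 250.0], 0.31)]
carton_flat [([116.0, 224.0, 146.0, 238.0], 0.63), ([138.0, 245.0, 194.0, 301.0], 0.6)]
screwdriver [([114.0, 223.0, 155.0, 242.0], 0.73), ([211.0, 162.0, 263.0, 252.0], 0.71)]
top [[449.0172238496429, 0.0, 251.8011550454832], [0.0, 449.0172238496429, 194.7878007775547], [0.0, 0.0, 1.0]] 0.011789311443868206 [0.39713722 0.02518413 1.21812336] [-172.22571743   -1.38700993  -88.66958862]
case [([240.0, 168.0, 298.0, 225.0], 0.96)]
handle [([241.0, 172.0, 300.0, 227.0], 0.97)]
bay [([223.0, 138.0, 308.0, 175.0], 0.63)]
carton_tall [([147.0, 136.0, 205.0, 188.0], 0.75)]
carton_flat [([318.0, 125.0, 374.0, 183.0], 0.67), ([242.0, 172.0, 299.0, 225.0], 0.52)]
screwdriver [([338.0, 194.0, 394.0, 248.0], 0.61), ([149.0, 142.0, 199.0, 190.0], 0.59)]
```

```bash
python3 - <<'E'
import cv2
a=cv2.imread('pics/scene.png');b=cv2.imread('pics/top.png')
c=cv2.resize(a[150:310,100:370],None,fx=2.9,fy=2.9,interpolation=cv2.INTER_CUBIC)
b=cv2.imread('pics/a.png')[384:]
d=cv2.resize(b[110:260,140:400],None,fx=3,fy=3,interpolation=cv2.INTER_CUBIC)
cv2.imwrite('pics/sc.png',c);cv2.imwrite('pics/tc.png',d)
E
```

```text
(no output)
```

View pics/sc.png

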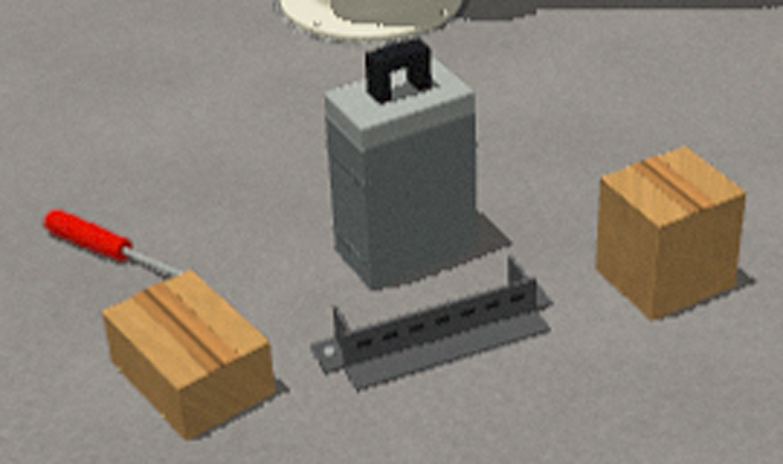

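View pics/tc.png

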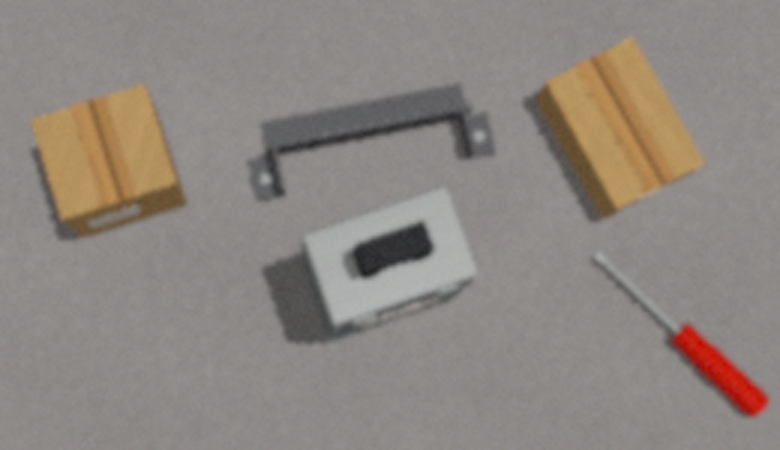

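The scene view shows the case in front of the bay, handle at about crop (400,70), with the bay's cheek tips at about (335,308) and (510,258). The top view has the lid corners at (305,238), (445,190), (473,270) and (337,328), and the cheek front ends at about (282,195) and (470,155). Next I fit the poses.

```bash
cat > h.py <<'E'
import numpy as np,cv2
from scipy.spatial.transform import Rotation as R
from scipy.optimize import least_squares
from workcell import bot
def rot(e): return R.from_euler('xyz',e,degrees=True)
def proj(c,P):
    p=rot(c['orientation']).inv().apply(np.atleast_2d(P)-c['origin'])
    s=p[:,:2]/p[:,2:]; s=s*(1+c['k1']*(s**2).sum(1,keepdims=True))
    m=np.array(c['mtx']); return s@m[:2,:2].T+m[:2,2]
def unproj(c,uv,z):
    m=np.array(c['mtx']); d=(np.atleast_2d(uv)-m[:2,2])/np.diag(m)[:2]; s=d.copy()
    for _ in range(10): s=d/(1+c['k1']*(s**2).sum(1,keepdims=True))
    w=rot(c['orientation']).apply(np.c_[s,np.ones(len(s))]); o=np.array(c['origin'])
    return o+w*((z-o[2])/w[:,2])[:,None]
def place(v,L): # v=x,y,yaw
    return R.from_euler('z',v[2]).apply(np.array(L,float))+[v[0],v[1],0]
def fit(obs,v0): # obs: list of (cam, local pts, uv)
    f=lambda v:np.concatenate([(proj(c,place(v,L))-uv).ravel() for c,L,uv in obs])
    r=least_squares(f,v0,loss='soft_l1'); return r.x,r.fun
CASE_TOP=[[.0375,.06,.185],[.0375,-.06,.185],[-.0375,-.06,.185],[-.0375,.06,.185]]
E
python3 - <<'E'
from h import *
S=bot.camera('scene');T=bot.camera('top')
t=lambda a:np.array(a)/3+[140,110]; s=lambda a:np.array(a)/2.9+[100,150]
v,f=fit([(T,CASE_TOP,t([(305,238),(445,190),(473,270),(337,328)])),
 (S,[[.0375,-.06,0],[.0375,-.06,.185],[.0375,.06,.185],[-.0375,-.06,.185]],s([(375,290),(362,152),(474,95),(326,102)]))],[.45,0,.3])
print('case',v,np.round(f,1))
b,g=fit([(T,[[-.0005,.085,.04],[-.0005,-.085,.04],[-.0005,.113,.003],[-.0005,-.113,.003]],t([(281,190),(469,154),(256,200),(494,154)])),
 (S,[[-.0005,.085,.04],[-.0005,-.085,.04]],s([(510,258),(335,308)]))],[.52,0,.2])
print('bay',b,np.round(g,1))
print('case in bay',R.from_euler('z',-b[2]).apply(np.r_[v[:2]-b[:2],0]),v[2]-b[2])
im=cv2.imread('pics/a.png')
for c,o in ((S,0),(T,384)):
  for w,Ls in ((v,[CASE_TOP,[[.0375,.06,0],[.0375,-.06,0],[-.0375,-.06,0],[-.0375,.06,0]],[[.012,.028,.229],[.012,-.028,.229],[-.012,-.028,.229],[-.012,.028,.229]]]),(b,[[[-.0005,.085,.04],[.0375,.085,.04],[.0375,-.085,.04],[-.0005,-.085,.04]],[[-.0005,.113,0],[.0375,.113,0],[.0375,-.113,0],[-.0005,-.113,0]]])):
    for L in Ls:
      p=np.round((proj(c,place(w,L))+[0,o])*16).astype(int); cv2.polylines(im,[p.reshape(-1,1,2)],True,(0,255,0),1,cv2.LINE_AA,4)
cv2.imwrite('pics/ov.png',np.vstack([cv2.resize(im[150:300,120:380],None,fx=2.3,fy=2.3),cv2.resize(im[494:604,140:400],None,fx=2.3,fy=2.3)]))
E
```

```text
case [ 0.54042892 -0.03917509  0.40181879] [-1.5 -0.3 -0.5 -2.8  2.4  0.1 -0.2 -0.3 -1.  -0.   0.2 -8.6  0.4 -2.8
 -1.6 -3.9]
bay [ 0.63673659 -0.03445699  0.21819428] [ 0.6 -1.   0.2 -0.8 -0.9  0.   0.1  0.1 -0.7 -1.9  0.6 -2.8]
case in bay [-0.09504553  0.01624121  0.        ] 0.18362450573183342
```

View pics/ov.png

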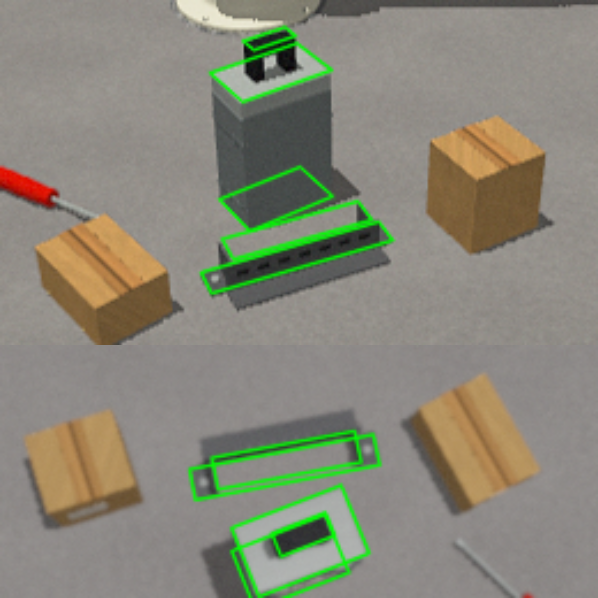

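```bash
python3 - <<'E'
from h import *
S=bot.camera('scene');T=bot.camera('top')
t=lambda a:np.array(a)/3+[140,110]; s=lambda a:np.array(a)/2.9+[100,150]
T4=t([(305,238),(445,190),(473,270),(337,328)])
SC=(S,[[.0375,-.06,0],[.0375,-.06,.185],[.0375,.06,.185],[-.0375,-.06,.185]],s([(375,290),(362,132),(474,93),(326,98)]))
for obs in ([(T,CASE_TOP,T4)],[SC],[(T,CASE_TOP,T4),SC]):
  v,f=fit(obs,[.5,0,.3]); print('case',v,np.round(f,1))
b=np.array([.63673659,-.03445699,.21819428])
b2,g=fit([(S,[[-.0005,.085,.04],[-.0005,-.085,.04],[-.0005,-.113,0]],s([(510,258),(335,308),(310,350)]))],b);print('bay scene only',b2,np.round(g,1))
print('case in bay',R.from_euler('z',-b[2]).apply(np.r_[v[:2]-b[:2],0]),v[2]-b[2])
print('handle',v[:2], 'need yaw deg',np.degrees(v[2]))
p=S['frame'][:,:,::-1]
E
```

```text
case [ 0.53894402 -0.03978894  0.39024228] [-1.1  0.   0.1 -2.   2.6  1.  -0.2  0.1]
case [ 0.54879083 -0.0386211   0.38976424] [-0.7  1.8  0.6 -0.   1.2 -0.4 -1.1 -1.1]
case [ 0.5403543  -0.03915343  0.401503  ] [-1.5 -0.2 -0.5 -2.8  2.4  0.1 -0.2 -0.3 -1.  -0.   0.2 -1.7  0.4 -2.2
 -1.6 -2.6]
bay scene only [ 0.6466007  -0.03586905  0.22301204] [-0.5  0.3  0.5 -0.2 -0.1 -0. ]
case in bay [-0.09511368  0.01627851  0.        ] 0.18330871605799623
handle [ 0.5403543  -0.03915343] need yaw deg 23.00442713598091
```

```bash
python3 -m inch '[[[0,-50,0],[0,0.15,0],85],[[0,-100,0],[0,0.15,0],85]]'; python3 - <<'E'
from h import *
o=bot.get_obs();print(np.round(o['q'],2),o['tcp_rot'],o['ee_pos'])
Rt=rot(o['tcp_rot'])
for cy in (-67,113):
  tgt=R.from_euler('xyz',[-90,0,cy],degrees=True)
  print(cy,1000*Rt.inv().apply(np.array([.543,-.039,.34])-o['ee_pos']),(Rt.inv()*tgt).as_rotvec())
E
```

```text
time: 1.1
ee_pos: [0.1272, 0.5339, 0.3308]
tcp_rot: [-90.0, 0.2, 67.7]
wrist_force: [-0.3, 1.5, 1.4]
opening: 0.0854
[ 76.6    8.85  25.7  107.1   -0.    98.89] [-90.03804923   0.24142326  67.7140024 ] [0.12715924 0.53390477 0.33077379]
-67 [-372.44643535   -7.25712521 -602.04611534] [ 5.27921065e-03  2.35119991e+00 -1.28562959e-03]
113 [-372.44643535   -7.25712521 -602.04611534] [-0.00103606 -0.79038714 -0.00425439]
```

```bash
python3 -m inch '[[[-20,0,-34],[0,-0.05,0],85],[[-46,0,-74],[0,-0.1,0],85],[[-72,-1,-116],[0,-0.15,0],85],[[-98,-2,-158],[0,-0.2,0],85],[[-124,-2,-200],[0,-0.26,0],85],[[-150,-3,-242],[0,-0.32,0],85],[[-176,-3,-284],[0,-0.38,0],85],[[-202,-4,-326],[0,-0.44,0],85],[[-228,-4,-368],[0,-0.5,0],85],[[-254,-5,-410],[0,-0.56,0],85],[[-280,-5,-452],[0,-0.62,0],85],[[-306,-6,-494],[0,-0.68,0],85],[[-332,-6,-536],[0,-0.74,0],85],[[-352,-7,-570],[0,-0.77,0],85],[[-366,-7,-592],[0,-0.79,0],85],[[-372,-7,-602],[0,-0.79,0],85],[[-372,-7,-602],[0,-0.79,0],85]]'; python3 - <<'E'
from h import *
o=bot.get_obs();print(np.round(o['q'],2),o['tcp_rot'],o['ee_pos'])
p=bot.camera('wrist');print(p['origin'],p['orientation'])
import pickle;pickle.dump(p,open('w1.pkl','wb'))
cv2.imwrite('pics/w1.png',cv2.resize(p['frame'][:,:,::-1],(768,576),interpolation=cv2.INTER_CUBIC))
E
```

```text
time: 2.8
ee_pos: [0.5435, -0.0393, 0.3391]
tcp_rot: [-89.8, 0.2, 112.9]
wrist_force: [-0.1, 0.9, 0.5]
opening: 0.085
[ -4.01   8.6   26.4  107.91  -0.24 -26.87] [-89.79696754   0.16430271 112.85661241] [ 0.54353259 -0.03930491  0.33905902]
[ 0.47518673 -0.06820488  0.48223839] [163.11992463   0.1901339  112.9001832 ]
```

View pics/w1.png

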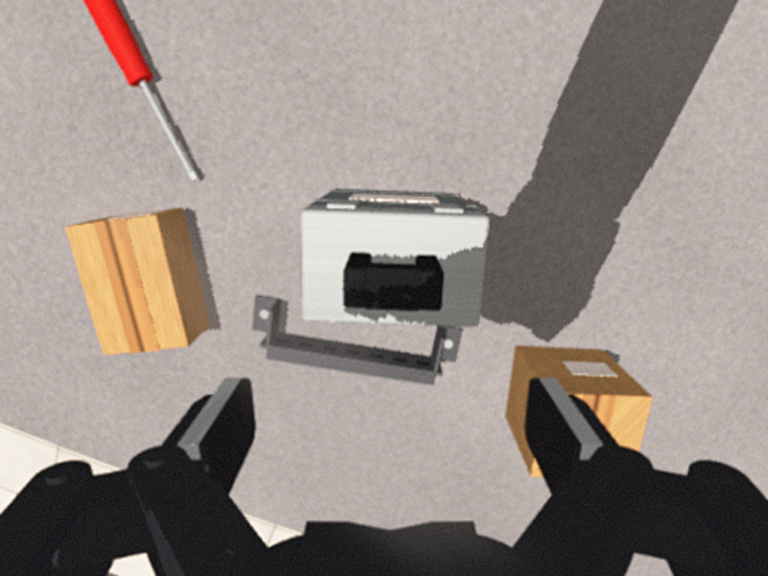

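The wrist view (1.5x) shows the lid at (303,210), (489,217), (481,325) and (303,320), with the handle in the middle of it. The bay's flange outer corners are at about (257,296) and (462,328).

```bash
python3 - <<'E'
from h import *
import pickle;W=pickle.load(open('w1.pkl','rb'))
w=lambda a:np.array(a)/1.5
v,f=fit([(W,CASE_TOP,w([(481,325),(303,320),(303,210),(489,217)]))],[.54,-.04,.4]);print(v,np.round(f,1))
b,g=fit([(W,[[-.0005,-.113,.003],[-.0005,.113,.003],[.0375,-.095,.04],[.0375,.095,.04]],w([(257,296),(462,328),(268,340),(437,369)]))],[.64,-.035,.22]);print(b,np.round(g,1))
print('case in bay',R.from_euler('z',-b[2]).apply(np.r_[v[:2]-b[:2],0]),v[2]-b[2])
print(unproj(W,w([(345,310),(440,310)]),.229))
im=cv2.resize(W['frame'][:,:,::-1],(768,576))
for q,Ls in ((v,[CASE_TOP,[[.012,.028,.229],[.012,-.028,.229],[-.012,-.028,.229],[-.012,.028,.229]]]),(b,[[[-.0005,.085,.04],[.0375,.085,.04],[.0375,-.085,.04],[-.0005,-.085,.04]],[[-.0005,.113,0.003],[.0375,.113,0.003],[.0375,-.113,0.003],[-.0005,-.113,0.003]]])):
  for L in Ls:
    p=np.round(proj(W,place(q,L))*24).astype(int); cv2.polylines(im,[p.reshape(-1,1,2)],True,(0,255,0),1,cv2.LINE_AA,4)
cv2.imwrite('pics/w1o.png',cv2.resize(im[180:400,230:510],None,fx=2.7,fy=2.7))
E
```

```text
[ 0.54161772 -0.03784191  0.36470903] [ 0.2  1.8 -0.2  1.1 -1.6 -0.8  2.  -0.9]
[ 0.63737125 -0.03528266  0.22747032] [-0.9 -2.1  1.  -0.5 -5.4  1.   4.4  1.5]
case in bay [-0.09386407  0.01910041  0.        ] 0.13723871378049868
[[ 0.5638873  -0.05893551  0.229     ]
 [ 0.54292084 -0.0094522   0.229     ]]
```

View pics/w1o.png

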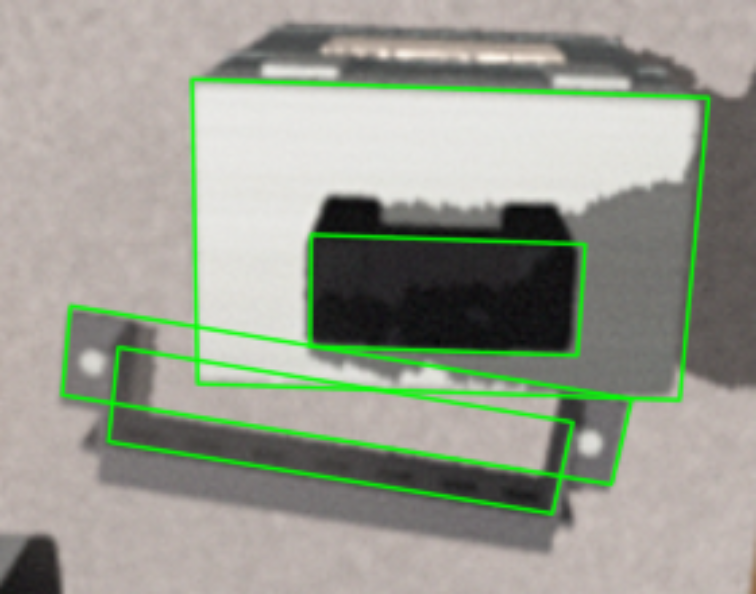

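```bash
python3 - <<'E'
from h import *
import pickle;W=pickle.load(open('w1.pkl','rb'))
c=lambda a:(np.array(a)/2.7+[230,180])/1.5
L=[[-.0005,-.085,.04],[-.0005,.085,.04],[-.0005,-.085,0],[-.0005,.085,0],[-.0005,-.113,.003],[-.0005,.113,.003]]
b,g=fit([(W,L,c([(127,322),(585,398),(155,328),(562,393),(70,308),(632,400)]))],[.64,-.035,.22]);print(b,np.round(g,1))
v=np.array([.54162,-.03784,.36471])
print('case in bay',R.from_euler('z',-b[2]).apply(np.r_[v[:2]-b[:2],0]),v[2]-b[2])
o=bot.get_obs();Rt=rot(o['tcp_rot']);tgt=R.from_euler('xyz',[-90,0,np.degrees(v[2])+90],degrees=True)
# grip height: TCP at z=.195 -> grasp pt .214
print(1000*Rt.inv().apply(np.array([v[0],v[1],.193])-o['ee_pos']),(Rt.inv()*tgt).as_rotvec())
for z in (.003,.04): print(z, proj(W,place(b,[[-.0005,-.085,z]])))
E
```

```text
[ 0.63726972 -0.03250951  0.22808753] [-0.7  6.6 -1.6  6.2 -1.8 -2.8  1.4 -1.7  1.4 -0.2  1.2 -0. ]
case in bay [-0.09437775  0.0164354   0.        ] 0.13662246959569072
[  1.47353434 146.54519928   0.59953708] [-0.00296912  0.03515288 -0.00295849]
0.003 [[189.390384   198.73313156]]
0.04 [[184.01974143 206.07929158]]
```

```bash
python3 -m inch '[[[0,10,0],[0,0.02,0],85],[[1,30,0.5],[-0.003,0.035,-0.003],85],[[1.5,55,0.5],[-0.003,0.035,-0.003],85],[[1.5,80,0.5],[-0.003,0.035,-0.003],85],[[1.5,105,0.5],[-0.003,0.035,-0.003],85],[[1.5,125,0.5],[-0.003,0.035,-0.003],85],[[1.5,138,0.5],[-0.003,0.035,-0.003],85],[[1.5,145,0.5],[-0.003,0.035,-0.003],85],[[1.5,146.5,0.5],[-0.003,0.035,-0.003],85],[[1.5,146.5,0.5],[-0.003,0.035,-0.003],70],[[1.5,146.5,0.5],[-0.003,0.035,-0.003],60],[[1.5,146.5,0.5],[-0.003,0.035,-0.003],58]]' 30; python3 - <<'E'
from h import *
o=bot.get_obs();print(o['opening'],o['tcp_rot'],o['ee_pos'],o['wrist_force'])
ims=[]
p=bot.camera('wrist')
a=p['frame'][:,:,::-1]
q=bot.camera('scene');b=q['frame'][140:300,120:330,::-1]
cv2.imwrite('pics/g.png',np.hstack([cv2.resize(a,(512,384)),cv2.resize(b,(288,220))]) if 0 else np.hstack([a,np.vstack([cv2.resize(b,(280,213)),np.zeros((171,280,3),np.uint8)])]))
E
```

```text
time: 4.05
ee_pos: [0.542, -0.0378, 0.1938]
tcp_rot: [-90.1, 0.0, 110.9]
wrist_force: [0.1, -0.7, -0.4]
opening: 0.058
0.057992355176952615 [-9.00595129e+01  2.69650878e-02  1.10897573e+02] [ 0.5420406  -0.03784461  0.19379574] [ 0.07816327 -0.66206415 -0.44163648]
```

View pics/g.png

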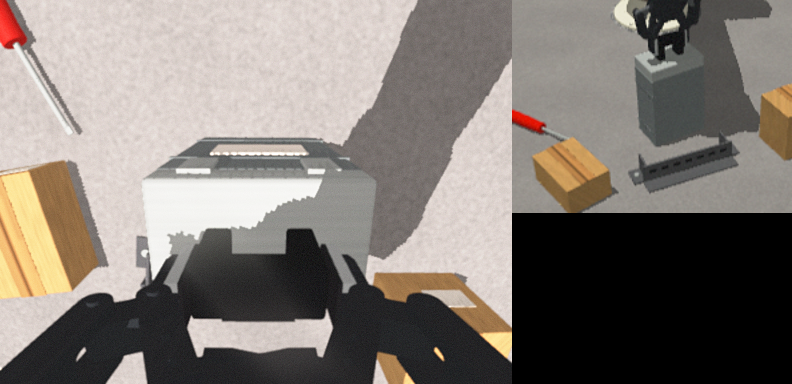

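Fingers straddle the handle squarely, and the lid's front edge is level at row 180. I'll close with more force and plan the first tip.

```bash
cat > plan.py <<'E'
from h import *
import json,os
BAY=np.array([.6373,-.0335,.2270])
def tool():
    o=bot.get_obs(); return np.array(o['ee_pos']),rot(o['tcp_rot'])
def setG(p,yaw,tilt=0):
    t,Rt=tool(); Rc=R.from_euler('z',yaw)*R.from_euler('x',tilt)
    json.dump([Rt.inv().apply(np.array(p)-t).tolist(),(Rt.inv()*Rc).as_quat().tolist()],open('G.json','w'))
def G(): g=json.load(open('G.json')); return np.array(g[0]),R.from_quat(g[1])
def case():
    t,Rt=tool(); g,Rg=G(); return t+Rt.apply(g),Rt*Rg
def report():
    p,Rc=case(); B=R.from_euler('z',-BAY[2]); e=(B*Rc).as_euler('ZXY')
    b=lambda q:np.round(1000*B.apply(q-[BAY[0],BAY[1],0]),1)
    fl=p+Rc.apply([0,.06,0]);fr=p+Rc.apply([0,-.06,0])
    o=bot.get_obs();print('case in bay',b(p),'yaw,tilt,pitch',np.round(e,3),'fl',b(fl),'fr',b(fr),'F',np.round(o['wrist_force'],1),'t',o['time'],'op',round(o['opening'],4))
    return fl,fr,e[0],e[1]
def go(side,foot_bay,yaw,tilt,n,z=0.0005,start=None):
    """rows from now to: planted foot (bay xy m), bay yaw, tilt size"""
    s=1 if side=='L' else -1
    fl,fr,y0,t0=report(); f0=fl if s>0 else fr
    B=R.from_euler('z',BAY[2]); f1=B.apply([*foot_bay,0])+[BAY[0],BAY[1],z] if foot_bay is not None else np.r_[f0[:2],z]
    t,Rt=tool(); g,Rg=G(); t1=-s*tilt; rows=[]
    for k in range(1,n+1):
        a=k/n; a=a*a*(3-2*a); P=f0+(f1-f0)*a
        Rc=R.from_euler('z',BAY[2]+y0+(yaw-y0)*a)*R.from_euler('x',t0+(t1-t0)*a)
        pc=P-Rc.apply([0,s*.06,0]); Rn=Rc*Rg.inv(); tn=pc-Rn.apply(g)
        rows.append([np.round(1000*Rt.inv().apply(tn-t),1).tolist(),np.round((Rt.inv()*Rn).as_rotvec(),3).tolist(),56])
    print(json.dumps(rows).replace(' ',''))
E
python3 -m inch '[[[0,0,0],[0,0,0],54],[[0,0,0],[0,0,0],50],[[0,0,0],[0,0,0],50],[[0,0,0],[0,0,0],50]]' 80; python3 - <<'E'
from plan import *
t,Rt=tool();setG([.5418,-.0378,0],.3647)
go('R',None,.137,.18,10)
E
```

```text
time: 4.55
ee_pos: [0.542, -0.038, 0.1938]
tcp_rot: [-90.1, 0.0, 110.9]
wrist_force: [0.8, -2.3, 3.2]
opening: 0.055
case in bay [-94.   17.3  -0. ] yaw,tilt,pitch [0.138 0.    0.   ] fl [-102.3   76.7   -0. ] fr [-85.8 -42.1  -0. ] F [ 0.8 -2.3  3.2] t 4.55 op 0.055
[[[-1.0,-0.3,-0.0],[0.0,0.0,-0.005],56],[[-3.6,-1.1,-0.0],[0.0,0.0,-0.019],56],[[-7.6,-2.3,-0.0],[0.0,0.0,-0.039],56],[[-12.4,-3.6,-0.0],[0.0,0.0,-0.063],56],[[-17.7,-4.8,-0.0],[-0.0,0.0,-0.09],56],[[-23.0,-5.9,-0.0],[-0.0,0.001,-0.117],56],[[-27.9,-6.9,-0.0],[-0.0,0.001,-0.141],56],[[-31.9,-7.5,-0.0],[-0.0,0.001,-0.161],56],[[-34.7,-7.9,-0.0],[-0.0,0.001,-0.175],56],[[-35.7,-8.0,-0.0],[-0.0,0.001,-0.18],56]]
```

```bash
python3 -m inch '[[[-1,-0.3,0],[0,0,-0.005],50],[[-3.5,-1,0],[0,0,-0.02],50],[[-7.5,-2.3,0],[0,0,-0.04],50],[[-12.5,-3.6,0],[0,0,-0.063],50],[[-17.7,-4.8,0],[0,0,-0.09],50],[[-23,-5.9,0],[0,0,-0.117],50],[[-28,-6.9,0],[0,0,-0.141],50],[[-32,-7.5,0],[0,0,-0.161],50],[[-34.7,-7.9,0],[0,0,-0.175],50],[[-35.7,-8,0],[0,0,-0.18],50],[[-35.7,-8,0],[0,0,-0.18],50],[[-35.7,-8,0],[0,0,-0.18],50]]' 100; python3 - <<'E'
from plan import *
report()
a=bot.camera('scene')['frame'][140:290,130:330,::-1];cv2.imwrite('pics/t1.png',cv2.resize(a,None,fx=3,fy=3,interpolation=cv2.INTER_CUBIC))
go('R',[-.086,-.044],-.29,.18,14)
E
```

```text
time: 5.75
ee_pos: [0.5547, -0.0714, 0.2016]
tcp_rot: [-90.0, -10.2, 110.9]
wrist_force: [-0.4, -0.6, -7.8]
opening: 0.0545
case in bay [-94.   16.2  10.9] yaw,tilt,pitch [0.138 0.18  0.   ] fl [-102.2   74.7   21.7] fr [-85.9 -42.3   0.2] F [-0.4 -0.6 -7.8] t 5.75 op 0.0545
case in bay [-94.   16.3  11. ] yaw,tilt,pitch [0.138 0.18  0.   ] fl [-102.1   74.8   21.8] fr [-85.9 -42.2   0.3] F [ 0.2 -0.2 -7.4] t 5.8 op 0.055
[[[-0.0,-0.0,-0.1],[-0.001,0.006,-0.0],56],[[-0.1,-0.0,-0.5],[-0.004,0.023,-0.0],56],[[-0.3,-0.1,-1.1],[-0.009,0.05,-0.0],56],[[-0.5,-0.1,-1.9],[-0.015,0.084,-0.0],56],[[-0.7,-0.2,-2.8],[-0.022,0.123,-0.0],56],[[-1.1,-0.3,-3.8],[-0.03,0.166,-0.0],56],[[-1.5,-0.4,-4.9],[-0.038,0.211,-0.0],56],[[-1.9,-0.5,-5.9],[-0.046,0.255,-0.0],56],[[-2.4,-0.6,-6.9],[-0.054,0.298,-0.0],56],[[-2.9,-0.7,-7.7],[-0.061,0.338,-0.0],56],[[-3.3,-0.8,-8.5],[-0.068,0.372,-0.0],56],[[-3.7,-0.8,-9.1],[-0.072,0.398,-0.0],56],[[-3.9,-0.9,-9.4],[-0.075,0.415,-0.0],56],[[-4.0,-0.9,-9.6],[-0.077,0.421,-0.0],56]]
```

View pics/t1.png

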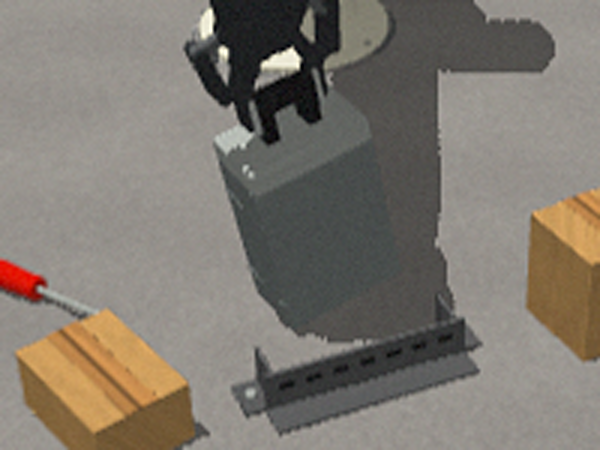

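```bash
python3 -m inch '[[[0,0.6,0],[0,0,0],50],[[0,1.2,-0.1],[-0.001,0.006,0],50],[[-0.1,1.2,-0.5],[-0.004,0.023,0],50],[[-0.3,1.1,-1.1],[-0.009,0.05,0],50],[[-0.5,1.1,-1.9],[-0.015,0.084,0],50],[[-0.7,1,-2.8],[-0.022,0.123,0],50],[[-1.1,0.9,-3.8],[-0.03,0.166,0],50],[[-1.5,0.8,-4.9],[-0.038,0.211,0],50],[[-1.9,0.7,-5.9],[-0.046,0.255,0],50],[[-2.4,0.6,-6.9],[-0.054,0.298,0],50],[[-2.9,0.5,-7.7],[-0.061,0.338,0],50],[[-3.3,0.4,-8.5],[-0.068,0.372,0],50],[[-3.7,0.4,-9.1],[-0.072,0.398,0],50],[[-3.9,0.3,-9.4],[-0.075,0.415,0],50],[[-4,0.3,-9.6],[-0.077,0.421,0],50],[[-4,0.3,-9.6],[-0.077,0.421,0],50]]'; python3 - <<'E'
from plan import *
go('R',None,-.29,0,10,z=-.0007)
E
```

```text
time: 7.4
ee_pos: [0.5651, -0.0714, 0.2012]
tcp_rot: [-90.1, -10.3, 86.4]
wrist_force: [-2.0, 1.1, 3.4]
opening: 0.0546
case in bay [-68.8  12.8  10.5] yaw,tilt,pitch [-0.29   0.18  -0.001] fl [-52.   69.4  21.3] fr [-85.7 -43.8  -0.2] F [-2.   1.1  3.4] t 7.4 op 0.0546
[[[1.0,0.3,-0.2],[0.001,0.0,0.005],56],[[3.6,1.2,-0.2],[0.001,0.0,0.019],56],[[7.5,2.6,-0.2],[0.001,0.0,0.039],56],[[12.1,4.3,-0.2],[0.001,0.0,0.063],56],[[17.1,6.4,-0.2],[0.001,0.0,0.09],56],[[22.1,8.6,-0.2],[0.001,0.0,0.117],56],[[26.6,10.7,-0.2],[0.001,0.0,0.141],56],[[30.3,12.5,-0.2],[0.001,0.0,0.161],56],[[32.8,13.8,-0.2],[0.001,0.0,0.175],56],[[33.7,14.3,-0.2],[0.001,0.0,0.18],56]]
```

```bash
python3 -m inch '[[[1,0.2,-0.2],[0.001,0,0.005],50],[[3.6,1,-0.2],[0.001,0,0.019],50],[[7.5,2.3,-0.2],[0.001,0,0.039],50],[[12.1,4,-0.2],[0.001,0,0.063],50],[[17.1,6,-0.2],[0.001,0,0.09],50],[[22.1,8.2,-0.2],[0.001,0,0.117],50],[[26.6,10.3,-0.2],[0.001,0,0.141],50],[[30.3,12.1,-0.2],[0.001,0,0.161],50],[[32.8,13.4,-0.2],[0.001,0,0.175],50],[[33.7,13.9,-0.2],[0.001,0,0.18],50],[[33.7,13.9,-0.2],[0.001,0,0.18],50],[[33.7,13.9,-0.2],[0.001,0,0.18],50],[[33.7,13.9,-0.2],[0.001,0,0.18],50]]'; python3 - <<'E'
from plan import *
report()
p=bot.camera('top');im=p['frame'][:,:,::-1].copy()
c,Rc=case()
for w,L in (([c[0],c[1],(Rc).as_euler('ZXY')[0]],CASE_TOP),(BAY,[[-.0005,.085,.04],[.0375,.085,.04],[.0375,-.085,.04],[-.0005,-.085,.04]])):
    q=np.round(proj(p,place(w,L))*16).astype(int);cv2.polylines(im,[q.reshape(-1,1,2)],True,(0,255,0),1,cv2.LINE_AA,4)
cv2.imwrite('pics/t2.png',cv2.resize(im[110:240,140:400],None,fx=3,fy=3,interpolation=cv2.INTER_CUBIC))
go('L',None,-.29,.18,12,z=0.0)
E
```

```text
time: 8.7
ee_pos: [0.5676, -0.0361, 0.1939]
tcp_rot: [-90.1, 0.0, 86.4]
wrist_force: [-1.7, -1.4, 5.3]
opening: 0.0545
case in bay [-68.4  13.5   0.1] yaw,tilt,pitch [-0.29   0.    -0.001] fl [-51.2  71.    0.1] fr [-85.6 -44.    0.1] F [-1.7 -1.4  5.3] t 8.7 op 0.0545
case in bay [-68.5  13.5   0.1] yaw,tilt,pitch [-0.29   0.001 -0.001] fl [-51.3  71.    0.1] fr [-85.6 -44.    0.1] F [-2.4 -1.8  5.7] t 8.75 op 0.0549
[[[0.7,-0.2,-0.1],[0.001,-0.0,0.004],56],[[2.6,-0.8,-0.1],[0.001,-0.0,0.013],56],[[5.5,-1.6,-0.1],[0.001,-0.0,0.028],56],[[9.1,-2.6,-0.1],[0.001,-0.0,0.047],56],[[13.3,-3.6,-0.1],[0.001,-0.0,0.068],56],[[17.7,-4.6,-0.1],[0.001,-0.0,0.09],56],[[22.2,-5.5,-0.1],[0.001,-0.0,0.113],56],[[26.4,-6.2,-0.1],[0.001,-0.0,0.134],56],[[30.1,-6.8,-0.1],[0.001,-0.001,0.152],56],[[33.1,-7.2,-0.1],[0.001,-0.001,0.167],56],[[35.1,-7.5,-0.1],[0.001,-0.001,0.177],56],[[35.8,-7.6,-0.1],[0.001,-0.001,0.181],56]]
```

View pics/t2.png

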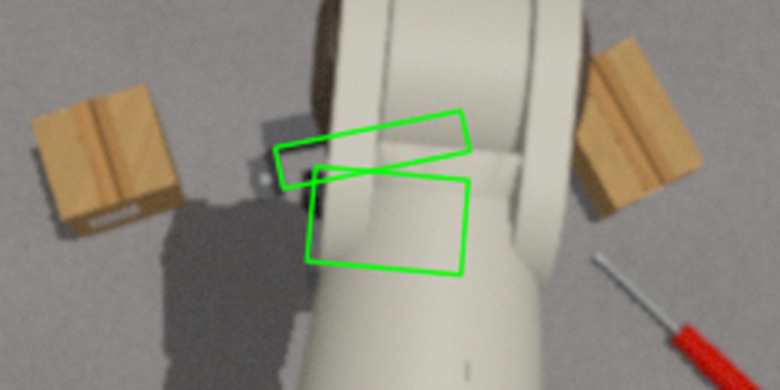

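The arm blocks the top view here, so I'll use the scene and wrist cameras for checks. The set-down tracked well, with a steady grip and 5 N. Now I tip to the left.

```bash
python3 -m inch '[[[0.7,-0.2,-0.1],[0.001,0,0.004],50],[[2.6,-0.8,-0.1],[0.001,0,0.013],50],[[5.5,-1.6,-0.1],[0.001,0,0.028],50],[[9.1,-2.6,-0.1],[0.001,0,0.047],50],[[13.3,-3.6,-0.1],[0.001,0,0.068],50],[[17.7,-4.6,-0.1],[0.001,0,0.09],50],[[22.2,-5.5,-0.1],[0.001,0,0.113],50],[[26.4,-6.2,-0.1],[0.001,0,0.134],50],[[30.1,-6.8,-0.1],[0.001,-0.001,0.152],50],[[33.1,-7.2,-0.1],[0.001,-0.001,0.167],50],[[35.1,-7.5,-0.1],[0.001,-0.001,0.177],50],[[35.8,-7.6,-0.1],[0.001,-0.001,0.181],50],[[35.8,-7.6,-0.1],[0.001,-0.001,0.181],50],[[35.8,-7.6,-0.1],[0.001,-0.001,0.181],50]]'; python3 - <<'E'
from plan import *
go('L',[-.050,.067],.33,.18,17,z=-0.0003)
a=bot.camera('scene')['frame'][140:290,130:330,::-1];cv2.imwrite('pics/t3.png',cv2.resize(a,None,fx=3,fy=3,interpolation=cv2.INTER_CUBIC))
E
```

```text
time: 10.15
ee_pos: [0.5699, -0.0004, 0.2013]
tcp_rot: [-90.0, 10.3, 86.4]
wrist_force: [-1.4, -0.6, -1.7]
opening: 0.0545
case in bay [-68.3  14.5  10.6] yaw,tilt,pitch [-0.29  -0.18   0.001] fl [-51.5  71.1  -0.1] fr [-85.2 -42.   21.4] F [-1.4 -0.6 -1.7] t 10.15 op 0.0545
[[[-0.0,0.0,-0.0],[-0.002,-0.006,-0.0],56],[[-0.1,0.0,-0.5],[-0.005,-0.023,-0.0],56],[[-0.2,0.1,-1.3],[-0.01,-0.05,-0.0],56],[[-0.4,0.1,-2.4],[-0.016,-0.085,-0.0],56],[[-0.5,0.1,-3.6],[-0.024,-0.127,-0.0],56],[[-0.6,0.2,-4.9],[-0.033,-0.174,-0.0],56],[[-0.6,0.2,-6.4],[-0.042,-0.225,-0.0],56],[[-0.6,0.2,-7.9],[-0.051,-0.278,-0.0],56],[[-0.4,0.2,-9.4],[-0.061,-0.332,-0.0],56],[[-0.3,0.2,-10.8],[-0.071,-0.385,-0.0],56],[[-0.0,0.1,-12.2],[-0.08,-0.435,-0.0],56],[[0.2,0.1,-13.5],[-0.089,-0.482,-0.0],56],[[0.5,0.1,-14.5],[-0.096,-0.524,-0.0],56],[[0.8,0.0,-15.4],[-0.103,-0.559,-0.0],56],[[1.0,-0.0,-16.1],[-0.108,-0.586,-0.0],56],[[1.1,-0.0,-16.5],[-0.111,-0.604,-0.0],56],[[1.2,-0.0,-16.7],[-0.112,-0.61,-0.0],56]]
```

View pics/t3.png

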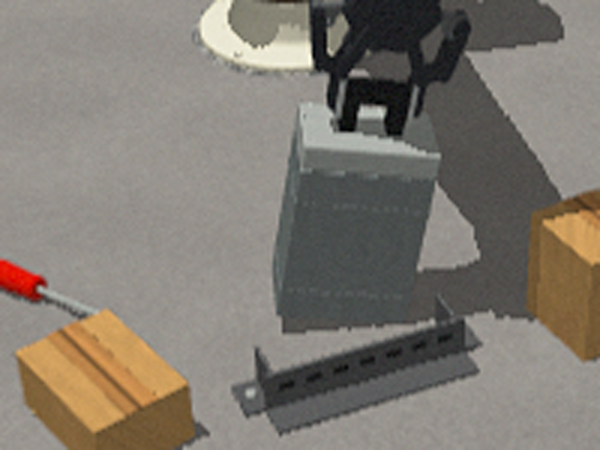

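Case is clearly tipped left, its left-back bottom corner at about (415,320), clear of the left cheek tip at about (443,305). I'll shift the next swing slightly right for more clearance.

```bash
python3 - <<'E'
from plan import *
go('L',[-.049,.063],.33,.18,16,z=-0.0003)
E
```

```text
case in bay [-68.3  14.5  10.6] yaw,tilt,pitch [-0.29  -0.18   0.001] fl [-51.5  71.1  -0.1] fr [-85.2 -42.1  21.4] F [-0.2 -0.3 -0.2] t 10.2 op 0.0549
[[[-0.1,0.0,-0.1],[-0.002,-0.007,-0.0],56],[[-0.3,0.1,-0.7],[-0.005,-0.026,-0.0],56],[[-0.6,0.1,-1.7],[-0.011,-0.056,-0.0],56],[[-0.9,0.2,-3.0],[-0.018,-0.095,-0.0],56],[[-1.3,0.3,-4.5],[-0.026,-0.141,-0.0],56],[[-1.7,0.4,-6.1],[-0.036,-0.193,-0.0],56],[[-2.0,0.4,-7.9],[-0.046,-0.248,-0.0],56],[[-2.2,0.5,-9.7],[-0.056,-0.305,-0.0],56],[[-2.4,0.6,-11.5],[-0.067,-0.362,-0.0],56],[[-2.5,0.6,-13.2],[-0.077,-0.417,-0.0],56],[[-2.5,0.6,-14.7],[-0.086,-0.468,-0.0],56],[[-2.5,0.6,-16.1],[-0.095,-0.514,-0.0],56],[[-2.4,0.6,-17.2],[-0.102,-0.553,-0.0],56],[[-2.4,0.6,-18.0],[-0.107,-0.584,-0.0],56],[[-2.3,0.6,-18.6],[-0.111,-0.603,-0.0],56],[[-2.3,0.6,-18.8],[-0.112,-0.61,-0.0],56]]
```

```bash
python3 -m inch '[[[-0.1,0,-0.1],[-0.002,-0.007,0],50],[[-0.3,0.1,-0.7],[-0.005,-0.026,0],50],[[-0.6,0.1,-1.7],[-0.011,-0.056,0],50],[[-0.9,0.2,-3],[-0.018,-0.095,0],50],[[-1.3,0.3,-4.5],[-0.026,-0.141,0],50],[[-1.7,0.4,-6.1],[-0.036,-0.193,0],50],[[-2,0.4,-7.9],[-0.046,-0.248,0],50],[[-2.2,0.5,-9.7],[-0.056,-0.305,0],50],[[-2.4,0.6,-11.5],[-0.067,-0.362,0],50],[[-2.5,0.6,-13.2],[-0.077,-0.417,0],50],[[-2.5,0.6,-14.7],[-0.086,-0.468,0],50],[[-2.5,0.6,-16.1],[-0.095,-0.514,0],50],[[-2.4,0.6,-17.2],[-0.102,-0.553,0],50],[[-2.4,0.6,-18],[-0.107,-0.584,0],50],[[-2.3,0.6,-18.6],[-0.111,-0.603,0],50],[[-2.3,0.6,-18.8],[-0.112,-0.61,0],50],[[-2.3,0.6,-18.8],[-0.112,-0.61,0],50]]'; python3 - <<'E'
from plan import *
go('L',None,.33,0,10,z=-.0003)
E
```

```text
time: 11.9
ee_pos: [0.5883, -0.0035, 0.2012]
tcp_rot: [-90.1, 10.3, 121.9]
wrist_force: [-2.7, 3.2, 2.3]
opening: 0.0545
case in bay [-30.    7.7  10.5] yaw,tilt,pitch [ 0.331 -0.179 -0.   ] fl [-49.1  63.6  -0.2] fr [-10.8 -48.1  21.2] F [-2.7  3.2  2.3] t 11.9 op 0.0545
[[[-1.0,0.3,-0.0],[0.0,0.0,-0.005],56],[[-3.6,1.2,-0.0],[0.0,0.0,-0.019],56],[[-7.5,2.5,-0.0],[0.0,0.0,-0.039],56],[[-12.1,4.2,-0.0],[0.0,0.0,-0.063],56],[[-17.1,6.2,-0.0],[0.0,0.0,-0.09],56],[[-22.0,8.4,-0.0],[0.0,0.0,-0.116],56],[[-26.5,10.4,-0.0],[0.0,0.001,-0.141],56],[[-30.2,12.2,0.0],[0.0,0.001,-0.161],56],[[-32.7,13.5,0.0],[0.0,0.001,-0.174],56],[[-33.6,14.0,0.0],[0.0,0.001,-0.179],56]]
```

```bash
python3 -m inch '[[[-1,0.2,0],[0,0,-0.005],50],[[-3.6,1,0],[0,0,-0.019],50],[[-7.5,2.3,0],[0,0,-0.039],50],[[-12.1,4,0],[0,0,-0.063],50],[[-17.1,6,0],[0,0,-0.09],50],[[-22,8.2,0],[0,0,-0.116],50],[[-26.5,10.2,0],[0,0.001,-0.141],50],[[-30.2,12,0],[0,0.001,-0.161],50],[[-32.7,13.3,0],[0,0.001,-0.174],50],[[-33.6,13.8,0],[0,0.001,-0.179],50],[[-33.6,13.8,0],[0,0.001,-0.179],50],[[-33.6,13.8,0],[0,0.001,-0.179],50]]'; python3 - <<'E'
from plan import *
go('R',None,.33,.18,12,z=0.0)
ims=[]
for n in ('scene','wrist'):
    p=bot.camera(n);im=p['frame'][:,:,::-1].copy();c,Rc=case()
    for w,Ls in (([c[0],c[1],Rc.as_euler('ZXY')[0]],[CASE_TOP]),(BAY,[[[-.0005,.085,.04],[.0375,.085,.04],[.0375,-.085,.04],[-.0005,-.085,.04]],[[-.0005,.113,.003],[.0375,.113,.003],[.0375,-.113,.003],[-.0005,-.113,.003]]])):
        for L in Ls:
            q=np.round(proj(p,place(w,L))*16).astype(int);cv2.polylines(im,[q.reshape(-1,1,2)],True,(0,255,0),1,cv2.LINE_AA,4)
    ims.append(im)
cv2.imwrite('pics/t4.png',np.hstack([cv2.resize(ims[0][150:290,190:330],(384,384),interpolation=cv2.INTER_CUBIC),cv2.resize(ims[1][100:384,60:460],(400,284)) if 0 else np.vstack([ims[1][100:,56:456],np.zeros((100,400,3),np.uint8)])]))
E
```

```text
time: 13.1
ee_pos: [0.6072, -0.0338, 0.1939]
tcp_rot: [-90.1, 0.1, 121.9]
wrist_force: [-2.4, 2.3, 3.2]
opening: 0.0546
case in bay [-29.6   6.6   0.1] yaw,tilt,pitch [ 0.33 -0.   -0.  ] fl [-49.   63.4   0. ] fr [-10.1 -50.1   0.1] F [-2.4  2.3  3.2] t 13.1 op 0.0546
[[[-0.7,-0.2,-0.1],[0.0,-0.0,-0.004],56],[[-2.6,-0.8,-0.1],[0.0,-0.0,-0.013],56],[[-5.5,-1.6,-0.1],[0.0,-0.0,-0.028],56],[[-9.1,-2.6,-0.1],[0.0,-0.0,-0.047],56],[[-13.3,-3.6,-0.1],[0.0,-0.0,-0.068],56],[[-17.7,-4.5,-0.1],[0.0,-0.0,-0.09],56],[[-22.1,-5.4,-0.1],[0.0,-0.0,-0.113],56],[[-26.4,-6.1,-0.1],[0.0,-0.0,-0.134],56],[[-30.1,-6.7,-0.1],[0.0,-0.0,-0.152],56],[[-33.1,-7.1,-0.1],[0.0,-0.0,-0.167],56],[[-35.0,-7.4,-0.1],[0.0,-0.0,-0.177],56],[[-35.8,-7.5,-0.1],[0.0,-0.0,-0.18],56]]
```

View pics/t4.png

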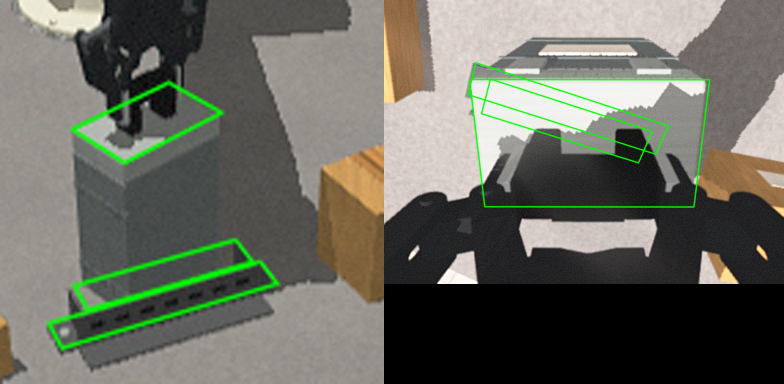

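Both views agree with the tracked pose: the wrist overlay sits on the lid edges, and the scene camera has the same constant offset on lid and bay. Next I tip right, then make the last swing in.

```bash
python3 -m inch '[[[-0.7,-0.2,-0.1],[0,0,-0.004],50],[[-2.6,-0.8,-0.1],[0,0,-0.013],50],[[-5.5,-1.6,-0.1],[0,0,-0.028],50],[[-9.1,-2.6,-0.1],[0,0,-0.047],50],[[-13.3,-3.6,-0.1],[0,0,-0.068],50],[[-17.7,-4.5,-0.1],[0,0,-0.09],50],[[-22.1,-5.4,-0.1],[0,0,-0.113],50],[[-26.4,-6.1,-0.1],[0,0,-0.134],50],[[-30.1,-6.7,-0.1],[0,0,-0.152],50],[[-33.1,-7.1,-0.1],[0,0,-0.167],50],[[-35,-7.4,-0.1],[0,0,-0.177],50],[[-35.8,-7.5,-0.1],[0,0,-0.18],50],[[-35.8,-7.5,-0.1],[0,0,-0.18],50]]'; python3 - <<'E'
from plan import *
go('R',[-.005,-.055],0,.18,16,z=-0.0003)
E
```

```text
time: 14.5
ee_pos: [0.6261, -0.0641, 0.2013]
tcp_rot: [-90.1, -10.3, 121.9]
wrist_force: [-2.9, 3.9, -2.3]
opening: 0.0548
case in bay [-29.2   5.7  10.6] yaw,tilt,pitch [ 0.33  0.18 -0.  ] fl [-48.3  61.5  21.4] fr [-10.1 -50.2  -0.1] F [-2.9  3.9 -2.3] t 14.5 op 0.0548
[[[-0.1,-0.0,-0.2],[-0.001,0.004,-0.0],56],[[-0.3,-0.0,-0.5],[-0.002,0.014,-0.0],56],[[-0.6,-0.1,-1.1],[-0.005,0.03,-0.0],56],[[-1.0,-0.1,-1.8],[-0.009,0.051,-0.0],56],[[-1.5,-0.2,-2.6],[-0.013,0.075,-0.0],56],[[-2.1,-0.3,-3.6],[-0.018,0.103,-0.0],56],[[-2.8,-0.4,-4.6],[-0.024,0.132,-0.0],56],[[-3.5,-0.5,-5.6],[-0.029,0.162,-0.0],56],[[-4.2,-0.6,-6.6],[-0.035,0.193,-0.0],56],[[-4.9,-0.7,-7.6],[-0.04,0.222,-0.0],56],[[-5.6,-0.8,-8.6],[-0.045,0.249,-0.0],56],[[-6.2,-0.9,-9.4],[-0.049,0.274,-0.0],56],[[-6.7,-1.0,-10.1],[-0.053,0.295,-0.0],56],[[-7.2,-1.1,-10.6],[-0.056,0.311,-0.0],56],[[-7.4,-1.1,-11.0],[-0.058,0.321,-0.0],56],[[-7.5,-1.1,-11.1],[-0.059,0.325,-0.0],56]]
```

```bash
python3 -m inch '[[[-0.1,0,-0.2],[-0.001,0.004,0],50],[[-0.3,0,-0.5],[-0.002,0.014,0],50],[[-0.6,-0.1,-1.1],[-0.005,0.03,0],50],[[-1,-0.1,-1.8],[-0.009,0.051,0],50],[[-1.5,-0.2,-2.6],[-0.013,0.075,0],50],[[-2.1,-0.3,-3.6],[-0.018,0.103,0],50],[[-2.8,-0.4,-4.6],[-0.024,0.132,0],50],[[-3.5,-0.5,-5.6],[-0.029,0.162,0],50],[[-4.2,-0.6,-6.6],[-0.035,0.193,0],50],[[-4.9,-0.7,-7.6],[-0.04,0.222,0],50],[[-5.6,-0.8,-8.6],[-0.045,0.249,0],50],[[-6.2,-0.9,-9.4],[-0.049,0.274,0],50],[[-6.7,-1,-10.1],[-0.053,0.295,0],50],[[-7.2,-1.1,-10.6],[-0.056,0.311,0],50],[[-7.4,-1.1,-11],[-0.058,0.321,0],50],[[-7.5,-1.1,-11.1],[-0.059,0.325,0],50],[[-7.5,-1.1,-11.1],[-0.059,0.325,0],50]]'; python3 - <<'E'
from plan import *
go('R',None,.0,0,10,z=-.0003)
p=bot.camera('scene');im=p['frame'][150:290,190:350,::-1];cv2.imwrite('pics/t5.png',cv2.resize(im,None,fx=4.2,fy=4.2,interpolation=cv2.INTER_CUBIC))
E
```

```text
time: 16.2
ee_pos: [0.6395, -0.0644, 0.2013]
tcp_rot: [-90.1, -10.3, 102.9]
wrist_force: [-3.0, 3.7, 1.4]
opening: 0.0549
case in bay [-4.8  4.4 10.7] yaw,tilt,pitch [-0.001  0.181 -0.   ] fl [-4.7 63.5 21.5] fr [ -4.9 -54.6  -0.1] F [-3.   3.7  1.4] t 16.2 op 0.0549
[[[1.0,0.3,-0.1],[0.001,-0.0,0.005],56],[[3.6,1.2,-0.1],[0.001,-0.0,0.019],56],[[7.5,2.5,-0.1],[0.001,-0.0,0.039],56],[[12.2,4.3,-0.1],[0.001,-0.001,0.064],56],[[17.2,6.3,-0.1],[0.001,-0.001,0.09],56],[[22.2,8.4,-0.0],[0.001,-0.001,0.117],56],[[26.7,10.5,-0.0],[0.001,-0.001,0.142],56],[[30.4,12.3,-0.0],[0.001,-0.002,0.162],56],[[32.9,13.6,0.0],[0.001,-0.002,0.175],56],[[33.8,14.1,0.0],[0.001,-0.002,0.181],56]]
```

View pics/t5.png

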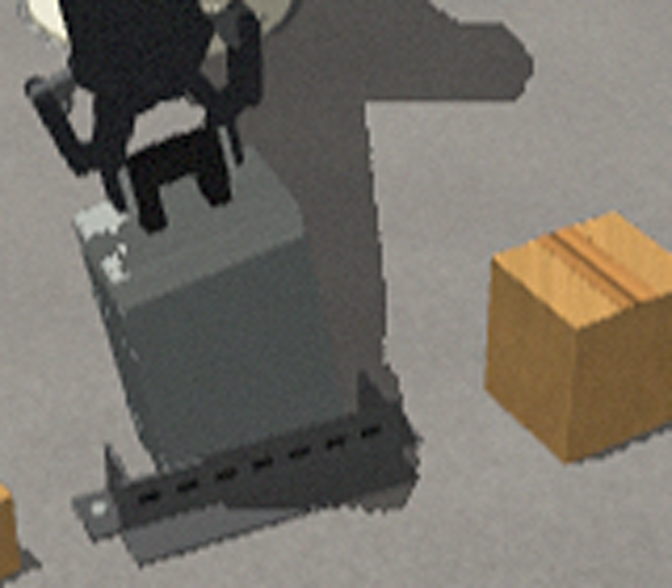

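Tipped, square and between the cheeks: the bottom edge is behind the rail from (160,465) to (345,405). Setting it down with 2 mm more forward.

```bash
python3 -m inch '[[[1,0.2,-0.4],[0.001,0,0.005],50],[[3.6,1,-0.9],[0.001,0,0.019],50],[[7.5,2.3,-1.4],[0.001,0,0.039],50],[[12.2,4.1,-1.8],[0.001,-0.001,0.064],50],[[17.2,6.1,-2],[0.001,-0.001,0.09],50],[[22.2,8.2,-2],[0.001,-0.001,0.117],50],[[26.7,10.3,-2],[0.001,-0.001,0.142],50],[[30.4,12.1,-2],[0.001,-0.002,0.162],50],[[32.9,13.4,-2],[0.001,-0.002,0.175],50],[[33.8,13.9,-2],[0.001,-0.002,0.181],50],[[33.8,13.9,-2],[0.001,-0.002,0.181],50],[[33.8,13.9,-2],[0.001,-0.002,0.181],50]]'; python3 - <<'E'
from plan import *
report()
p=bot.camera('wrist');im=p['frame'][:,:,::-1].copy();c,Rc=case()
for w,L in (([c[0],c[1],Rc.as_euler('ZXY')[0]],CASE_TOP),(BAY,[[-.0005,.113,.003],[.0375,.113,.003],[.0375,-.113,.003],[-.0005,-.113,.003]])):
    q=np.round(proj(p,place(w,L))*16).astype(int);cv2.polylines(im,[q.reshape(-1,1,2)],True,(0,255,0),1,cv2.LINE_AA,4)
s=bot.camera('scene')['frame'][190:290,200:310,::-1]
cv2.imwrite('pics/t6.png',np.hstack([cv2.resize(s,(422,384),interpolation=cv2.INTER_CUBIC),im[:,70:440]]))
E
```

```text
time: 17.45
ee_pos: [0.6338, -0.0294, 0.194]
tcp_rot: [-90.1, 0.1, 103.0]
wrist_force: [0.9, -0.9, 0.4]
opening: 0.0547
case in bay [-2.6  4.9  0.2] yaw,tilt,pitch [ 0.    -0.001 -0.   ] fl [-2.6 64.9  0.2] fr [ -2.6 -55.1   0.2] F [ 0.9 -0.9  0.4] t 17.45 op 0.0547
```

View pics/t6.png

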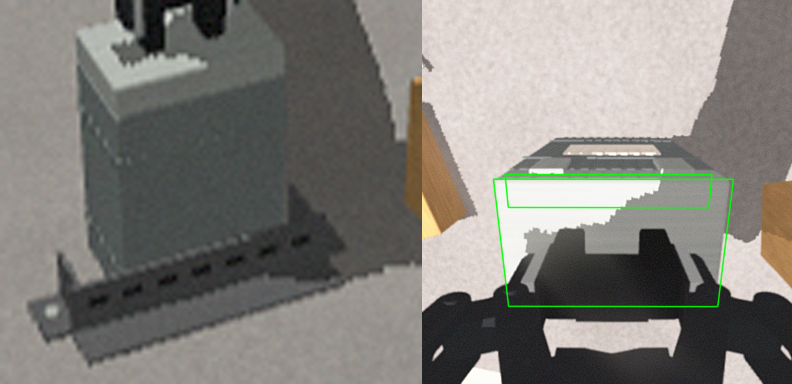

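The case is down and square between the cheeks, back behind the rail at (105,275)–(285,225). A slow 3 mm probe forward will check the gap to the rail.

```bash
python3 -m inch '[[[0,0,-0.5],[0,0,0],50],[[0,0,-1],[0,0,0],50],[[0,0,-1.5],[0,0,0],50],[[0,0,-1.5],[0,0,0],50]]';python3 -m inch '[[[0,0,-0.5],[0,0,0],50],[[0,0,-1],[0,0,0],50],[[0,0,-1.5],[0,0,0],50],[[0,0,-1.5],[0,0,0],50]]'; python3 -c "
from plan import *
report()"
```

```text
time: 17.95
ee_pos: [0.6349, -0.0292, 0.1941]
tcp_rot: [-90.0, 0.1, 103.0]
wrist_force: [-3.8, -0.9, 3.3]
opening: 0.0548
time: 18.35
ee_pos: [0.636, -0.029, 0.1942]
tcp_rot: [-90.0, 0.1, 103.0]
wrist_force: [-5.7, -0.5, 4.7]
opening: 0.0547
case in bay [-0.6  4.9  0.4] yaw,tilt,pitch [ 0.    -0.     0.001] fl [-0.6 64.9  0.4] fr [ -0.6 -55.1   0.5] F [-5.7 -0.5  4.7] t 18.35 op 0.0547
```

```bash
python3 -m inch '[[[0,0,-0.7],[0,0,0],50],[[0,0,-1.4],[0,0,0],50],[[0,0,-2.1],[0,0,0],50],[[0,0,-2.1],[0,0,0],50]]'; python3 -c "
from plan import *
report()"
```

```text
time: 18.75
ee_pos: [0.6372, -0.0287, 0.1944]
tcp_rot: [-89.9, 0.1, 103.0]
wrist_force: [-7.8, -1.9, 5.7]
opening: 0.0546
case in bay [0.3 4.9 0.6] yaw,tilt,pitch [ 0.    -0.001  0.003] fl [ 0.3 64.9  0.6] fr [  0.3 -55.1   0.6] F [-7.8 -1.9  5.7] t 18.75 op 0.0546
```

Force keeps rising while the motion stalls at an estimated x of about 0, so the back is on the rail. I'll relax slightly, release and retreat upward.

```bash
python3 -m inch '[[[0,0.2,1],[0.002,0,0],50],[[0,0.2,1.2],[0.002,0,0],55],[[0,0,1.2],[0.002,0,0],60],[[0,0,1.2],[0.002,0,0],70],[[0,0,1.2],[0.002,0,0],85],[[0,0,1.2],[0.002,0,0],85],[[0,0,1.2],[0.002,0,0],85],[[0,-5,1.2],[0.002,0,0],85],[[0,-20,1.2],[0.002,0,0],85],[[0,-45,1.2],[0.002,0,0],85],[[0,-75,1.2],[0.002,0,0],85],[[0,-105,1.2],[0.002,0,0],85],[[0,-125,1.2],[0.002,0,0],85],[[0,-140,1.2],[0.002,0,0],85],[[0,-140,1.2],[0.002,0,0],85]]' 20
python3 -m inch '[[[0,0,10],[0,0,0],85],[[0,-10,40],[0,0,0],85],[[0,-20,80],[0,0,0],85],[[0,-20,120],[0,0,0],85],[[0,-20,160],[0,0,0],85],[[0,-20,190],[0,0,0],85],[[0,-20,200],[0,0,0],85],[[0,-20,200],[0,0,0],85]]'; python3 - <<'E'
from plan import *
import pickle
ps={n:bot.camera(n) for n in ('scene','wrist','top')};pickle.dump(ps,open('end.pkl','wb'))
print(bot.get_obs()['tcp_rot'])
cv2.imwrite('pics/end.png',np.hstack([cv2.resize(ps['scene']['frame'][190:290,200:300,::-1],(384,384),interpolation=cv2.INTER_CUBIC),cv2.resize(ps['wrist']['frame'][:,:,::-1],(410,308)) if 0 else cv2.copyMakeBorder(cv2.resize(ps['top']['frame'][110:240,190:330,::-1],(413,384),interpolation=cv2.INTER_CUBIC),0,0,0,0,0)]))
cv2.imwrite('pics/endw.png',ps['wrist']['frame'][:,:,::-1])
E
```

```text
time: 20.25
ee_pos: [0.6367, -0.0287, 0.3369]
tcp_rot: [-90.0, 0.1, 103.0]
wrist_force: [-0.2, 0.6, 0.2]
opening: 0.0855
time: 21.05
ee_pos: [0.441, -0.0739, 0.3572]
tcp_rot: [-90.1, 0.2, 103.0]
wrist_force: [-0.2, -0.4, -0.2]
opening: 0.0852
[-89.95668212   0.10688253 103.02010386]
```

```bash
python3 - <<'E'
from plan import *
from scipy.optimize import minimize
V=np.array([[x,y,z] for x in(-.0375,.0375) for y in(-.06,.06) for z in(0,.185)]);H=np.array([[x,y,z] for x in(-.012,.012) for y in(-.028,.028) for z in(.185,.229)])
def sil(p,v):
    m=np.zeros((384*4,512*4),np.uint8)
    for L in (V,H): cv2.fillConvexPoly(m,cv2.convexHull(np.round(proj(p,place(v,L))*4+1.5).astype(np.int32)),1)
    return m
for n in ('top','scene','wrist'):
    p=bot.camera(n); r=bot.cut_out(p,'case')
    if not r: print(n,'none');continue
    M=cv2.resize(r[0]['region'].astype(np.uint8),(2048,1536),interpolation=cv2.INTER_NEAREST)
    f=lambda v:1-(sil(p,v)&M).sum()/(sil(p,v)|M).sum()
    v0=np.r_[place(BAY,[[0,.005,0]])[0,:2],BAY[2]]
    best=minimize(f,v0,method='Nelder-Mead',options=dict(initial_simplex=v0+np.array([[0,0,0],[.01,0,0],[0,.01,0],[0,0,.08]]),xatol=1e-4))
    d=R.from_euler('z',-BAY[2]).apply(np.r_[best.x[:2]-BAY[:2],0])
    print(n,round(r[0]['confidence'],2),'IoU',round(1-best.fun,3),'at expected',round(1-f(v0),3),'in bay',np.round(1000*d[:2],1),'yaw',round(best.x[2]-BAY[2],3))
    if n!='wrist':
        for k in ('carton_tall','carton_flat','screwdriver'):
            print(k,[np.round(x['box']).tolist() for x in bot.search_frame(p,k)[:1]])
print(bot.get_obs()['time'])
E
```

```text
top 0.85 IoU 0.948 at expected 0.93 in bay [-2.4  5.2] yaw 0.021
carton_tall [[150.0, 141.0, 203.0, 190.0]]
carton_flat [[318.0, 125.0, 375.0, 166.0]]
screwdriver [[240.0, 133.0, 293.0, 188.0]]
scene 0.93 IoU 0.873 at expected 0.835 in bay [-13.6   7.3] yaw 0.249
carton_tall [[220.0, 182.0, 275.0, 262.0]]
carton_flat [[139.0, 245.0, 193.0, 303.0]]
screwdriver [[114.0, 221.0, 161.0, 244.0]]
wrist 0.7 IoU 0.846 at expected 0.826 in bay [-13.9   3.8] yaw 0.015
21.8
```

```bash
python3 - <<'E'
from plan import *
import pickle
ps=pickle.load(open('end.pkl','rb'))
def line(p,v,L):
    a,b=np.array(L,float);P=place(v,a+(b-a)*np.linspace(.05,.95,150)[:,None]);q=proj(p,P);return q
for n in('top','wrist'):
    p=ps[n];g=cv2.GaussianBlur(p['frame'].astype(np.float32).mean(2),(0,0),.8)
    gx=cv2.Sobel(g,-1,1,0);gy=cv2.Sobel(g,-1,0,1)
    for name,L in (('front lid',[[-.0375,-.06,.185],[-.0375,.06,.185]]),('back lid',[[.0375,-.06,.185],[.0375,.06,.185]]),('left lid',[[-.0375,.06,.185],[.0375,.06,.185]]),('right lid',[[-.0375,-.06,.185],[.0375,-.06,.185]])):
        ax=0 if 'lid' in name and ('front' in name or 'back' in name) else 1; res=[]
        for d in np.arange(-20,20.1,1)/1000:
          for yw in np.arange(-.1,.101,.02):
            off=np.zeros(3);off[ax]=d
            c=R.from_euler('z',BAY[2]).apply([off[0],.005+off[1],0])+[BAY[0],BAY[1],0]
            q=line(p,[c[0],c[1],BAY[2]+yw],L).astype(np.float32)
            t=q[-1]-q[0];t/=np.linalg.norm(t);
            s=cv2.remap(gx,q[:,:1],q[:,1:],1)*-t[1]+cv2.remap(gy,q[:,:1],q[:,1:],1)*t[0]
            res.append((abs(s.mean()),d*1000,yw))
        res.sort(reverse=True);print(n,name,[(round(float(a)),round(b),round(c,2)) for a,b,c in res[:3]])
E
```

```text
top front lid [(163, -3, np.float64(0.0)), (162, -3, np.float64(0.02)), (162, -3, np.float64(-0.02))]
top back lid [(147, -19, np.float64(0.02)), (147, -19, np.float64(0.0)), (146, -19, np.float64(0.04))]
top left lid [(189, -1, np.float64(0.02)), (188, -1, np.float64(0.0)), (186, -1, np.float64(0.04))]
top right lid [(196, -1, np.float64(0.0)), (196, -1, np.float64(-0.02)), (193, -1, np.float64(0.02))]
wrist front lid [(185, -2, np.float64(0.0)), (184, -2, np.float64(0.02)), (182, -1, np.float64(0.0))]
wrist back lid [(200, -19, np.float64(0.0)), (190, -20, np.float64(0.0)), (187, -20, np.float64(0.02))]
wrist left lid [(86, -4, np.float64(0.0)), (85, -4, np.float64(0.02)), (84, -4, np.float64(-0.02))]
wrist right lid [(79, 0, np.float64(0.0)), (79, 0, np.float64(0.02)), (78, -1, np.float64(-0.02))]
```

```bash
python3 -c "
from workcell import bot
print(bot.job_done(), bot.get_obs()['time'])"
```

```text
the job is handed in; nothing more can be done
the job is handed in; nothing more can be done
```

The case was walked into the bay and released, and the job was handed in at about 22 s of the 58 s allowed. I gripped the handle end to end and made three swings, each tipped about 0.18 rad (the raised end about 21 mm up):
1. Tipped right, swung the left end forward and set it down.
2. Tipped left, swung the right end forward and set it down.
3. Tipped right, swung the left end into the bay and set it down.

After that I slid the case about 3 mm forward until force rose and motion stalled, which I took as touching the rail. I then released it and backed the arm away.

**Final position:** lid edges in the top and wrist pictures put the case about 2–3 mm from touching the rail. It is about 4 mm left of the middle and square to within 0.02 rad. The top-view outline fit agreed (-2.4 mm, +5.2 mm, 0.02 rad).

**Checks that failed or disagreed:**
- The scene and wrist outline fits gave about -14 mm, and the scene fit 0.25 rad of yaw. Both matched poorly, the scene one because the rail hides part of the case, so I did not rely on them.
- The back-lid edge search appeared to lock on to the handle instead of the lid.
- I had used all 12 pictures, so I did not view the case or bystanders after the release.
- I found no sign of a carton being touched. Detector boxes put the tall carton (top view) and flat carton (scene view) about where they started. The final screwdriver box in the top view, and the tall carton box in the scene view, were false hits on the case. In the scene view, the screwdriver box was within a few pixels of its start.

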